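# Load the test-cassette carrier under the reader head

## Task

Pick up the grey cassette carrier and lay it flat on the reader's metal loading deck, in line with the guide rails. Then push it from behind along the deck, under the low reader head, until it meets the sprung stop hidden inside, and seat it there with a gentle but firm push of about 8 N (never over 12 N on the stop). Leave it resting against the stop, and leave everything else on the bench where it is.

Things in the scene. Friction and masses are not known exactly. Their poses are not given: they have to be found in the camera images.
- carrier_center (a point): Centre (half-way up) of the loose cassette carrier: a low grey plastic open tray 110 mm long (its x), 56 mm wide (its y), 14 mm high (z), 4 mm walls, with four flat white test cassettes inside; about 0.2 kg. It lies on the bench to the robot's right. Its ends are alike: either may go in first. Grasp it across its 56 mm width.
- reader: White bench-top reader, fixed, 158 mm wide. Origin at bench level on the mid-line below the front face of the head (tunnel mouth); x points into the tunnel (pushing direction), z up. Metal deck 6 mm thick, 100 mm wide, from x = -170 mm through the tunnel. The head runs x = 0 to 190 mm: underside 18 mm above the deck, top 60 mm above the bench up to x = 67 mm, then 82 mm.
- load_spot (a point): Point on the deck's top face (6 mm above the bench), on the mid-line at reader x = -103 mm, axes as the reader: the carrier's centre goes above it, long side along x. No rails here: room for fingers. Rails 12 mm high, 60 mm apart, start at reader x = -30 mm and run inwards; before them, from x = -60 mm, they flare out to about 80 mm. Fingers cannot follow into the tunnel.
- backstop: Stop inside the tunnel on the mid-line, unseen; origin at reader x = 150 mm. Its sprung nose is set differently each time: the carrier first meets it, by feel only, with its centre 113 to 143 mm before this origin (tail 18 to 48 mm outside the mouth). Nose: 4 N per mm, 6 mm travel; seated once pressed with 4 N, at most 12 N. Sliding on the deck adds 0.5 to 1.5 N, more if the push also bears down. Released, the carrier stays.

How it is judged:
By the outcome, as a careful person would: the job done as asked, in the order asked, and still so for the second after the job is handed in, with the robot touching nothing.
It also fails if it takes over 72 s, if anything falls off the work surface, if the arm or the gripper's body presses on something with over 40 N, if the wrist force passes 120 N, or if a joint passes its speed limit or range.

## Robot

A 6-joint arm with a two-finger parallel gripper is mounted at the origin on the work surface. World frame = base frame: x ahead of the robot, y to its left, z up, the work surface at z = 0. Lengths are in m, angles in rad, forces in N, time in s.
With the tool pointing down it reaches from about 0.25 to 0.85 m from the base axis. Payload 12.5 kg.
Tool frame: the origin (TCP) lies midway between the tips of the shut fingers; the grasp point (between the pads) lies 19 mm behind it; z points along the fingers, y is the direction in which the jaws open and shut (so a half turn about z gives the same grasp; the last joint's range is limited). The gripper opens to 93 mm and grips with 3 to 60 N. Pads are 15 mm wide; open, the fingers measure 128 mm over their backs; the gripper's body (75 mm by 188 mm) begins 65 mm behind the grasp point.
Start: joints at [1.169, 0.351, 1.652, -0, 1.139, -0.085], TCP at [0.171, 0.523, 0.219] pointing down, gripper open.
Joint ranges: [-2.75, 2.75], [-0.79, 2.1], [0.01, 2.65], [-1.57, 4.71], [0.07, 3.14], [-2.87, 2.87]. Speed limits (rad/s): [2.22, 2.22, 2.79, 3.14, 3.14, 3.14].

## Interface

Orientations are given as [roll, pitch, yaw] about the fixed x, y, z axes, in that order (R = Rz(yaw) Ry(pitch) Rx(roll)).
In Python, from workcell import r gives the robot as it stands.
- The arm moves only by the tool jog_arm, never from a script. Its argument "moves" is a list of rows, each an object of numbers: "dx", "dy", "dz": the shift along the tool's x, y, z in mm; "wx", "wy", "wz": the turn, a rotation vector about the tool's x, y, z in rad; "grip": the gripper command: -1 is shut, 1 is fully open, values between are in proportion. In form: [{"dx": .., "dy": .., "dz": .., "wx": .., "wy": .., "wz": .., "grip": ..}, ...]. A call has 1 to 12 rows; each row shifts and turns the commanded pose from where the row before left it, along the tool's axes as they then stand; what a row does not reach is not made up. A row lasts 1/10 s, in which the tool goes at most 50 mm and 8.59 degrees, less where a joint would pass 70% of its speed; a pose out of reach is approached as far as the arm can. A call with a gripper value outside its range is refused whole. The fingers move at their own pace and stop on an object; "squeeze" is the grip in N (left out, the last holds). Time passes only in rows, so rows that do not move let the fingers close. It gives the time, the measured TCP pose, the force and the opening at its end, in the units of the state.
- r.sense(): the state, without advancing time (a new reading comes with each control period).
- r.snapshot(name): name is "scene" or "top" or "wrist"; returns (picture, depth): 420x560x3 uint8, blue, green, red; 420x560 float32, m along the optical axis (not along the pixel's ray), 0 where there is no reading.
- r.camera_model(name): a dict with "fx", "fy", "cx", "cy" (pixels), "R" (3x3) and "t" (3): a world point X has camera coordinates R X + t. Camera axes: x right, y down, z forward; pixel columns grow to the right and rows downward; lengths in m; the calibration is good to about 2 mm. A picture is of the moment at which its call begins: read the wrist's pose just before it. camera_model takes no time and is no camera call; for the wrist camera it gives the pose at the moment of the call.
- r.job_done(): hands the job in, once; it reports no verdict.
The state is a dict: "t": time; "q": joint angles; "joint_vel": joint speeds; "tau": joint torques, N m; "tcp_pos": TCP position; "eef_rot": TCP orientation; "contact_force": force on the tool from outside, world axes, zero at the start; "moment": the same for the moment, N m; "width": finger opening in m.
Only numpy, scipy, OpenCV 4.12 (cv2) and the standard library are available. Lean on these libraries where they do the work, as an engineer would, in place of code of your own. Each camera call takes 0.05 s, during which the arm holds its last target. There are 200 camera calls.

## Working session

There is one attempt and no reset: what is moved stays moved. The work goes in short steps, Python scripts to look and compute and a tool call to move; the robot and the scene stay as the last step left them, time stands still between calls to the robot, and variables do not carry over. Pictures are saved under pics/ and viewed, about 8 in all and at most 12, crops included, and the job is handed in when it is done.

Besides the shell and the picture viewer there is one more tool, called after "Emit:" as name([rows], argument=value, ...), one row to a line, values as JSON. jog_arm: Moves the arm, as the interface text tells. Its arguments: {"type":"object","properties":{"moves":{"type":"array","items":{"type":"object","properties":{"dx":{"type":"number"},"dy":{"type":"number"},"dz":{"type":"number"},"wx":{"type":"number"},"wy":{"type":"number"},"wz":{"type":"number"},"grip":{"type":"number"}}}},"squeeze":{"type":"number"}},"required":["moves"]}

```bash
mkdir -p pics
python3 - <<'E'
from workcell import r
import cv2,numpy as np
s=r.sense();print(s)
for n in("top","scene"):
    m=r.camera_model(n);p,d=r.snapshot(n);cv2.imwrite(f"pics/{n}0.png",p);np.savez(f"{n}0.npz",p=p,d=d,**m)
    print(n,m)
E
```

```text
{'t': 0.0, 'q': array([ 1.16943762e+00,  3.51256075e-01,  1.65241653e+00,  4.09699689e-05,
        1.13907119e+00, -8.45790798e-02]), 'joint_vel': array([ 0.00099507, -0.00050479, -0.00179065,  0.00069278,  0.00227257,
       -0.00118551]), 'tau': array([ 2.34198822e-03, -4.97331369e+01, -2.85258526e+01,  7.00363889e-02,
        2.57522485e-02, -1.49636439e-04]), 'tcp_pos': array([0.17115353, 0.52234049, 0.21809343]), 'eef_rot': array([-3.14044877e+00, -1.34304350e-04,  2.82479579e+00]), 'contact_force': array([-0.79938805, -0.00114805,  0.37487956]), 'moment': array([-0.0075499 ,  0.00209721, -0.00019421]), 'width': 0.09283837692952653}
top {'fx': 434.0794988930921, 'fy': 434.0794988930921, 'cx': 278.98816808184824, 'cy': 205.15990416502444, 'R': array([[ 0.02632337, -0.99920139, -0.0300611 ],
       [-0.98465943, -0.02072797, -0.17325174],
       [ 0.17249027,  0.03416052, -0.98441869]]), 't': array([-0.05497712,  0.61737862,  0.94131008])}
scene {'fx': 503.15657936900595, 'fy': 503.15657936900595, 'cx': 288.6302446710941, 'cy': 206.90521401925182, 'R': array([[-0.42246124,  0.90613525, -0.02110472],
       [ 0.56270093,  0.24394797, -0.78984622],
       [-0.71055905, -0.34555506, -0.61294171]]), 't': array([ 0.33217927, -0.30439613,  1.45532326])}
```

View pics/top0.png

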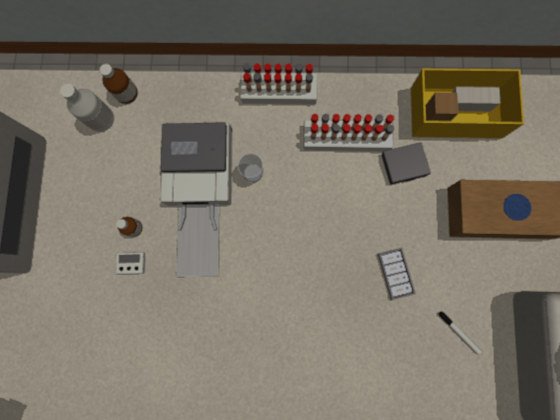

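View pics/scene0.png

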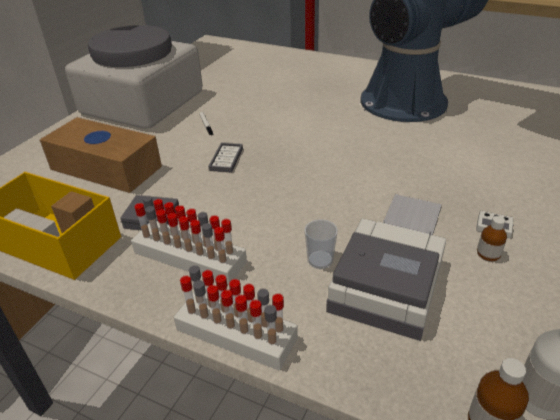

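The top view shows the carrier at about (396,274) px. The reader deck spans about (177–219, 205–276), pushing direction up (+x). I'll rectify both areas at their top-face heights.

```bash
cat > h.py <<'E'
import numpy as np,cv2
def proj(m,X):
    c=np.asarray(X)@np.array(m["R"]).T+np.array(m["t"]); return np.stack([m["fx"]*c[...,0]/c[...,2]+m["cx"],m["fy"]*c[...,1]/c[...,2]+m["cy"]],-1)
def ortho(m,p,x0,x1,y0,y1,z,res=0.0005):
    "row grows with -x, col grows with -y; pixel(r,c)->x=x1-r*res,y=y1-c*res"
    X,Y=np.meshgrid(np.arange(x1,x0,-res),np.arange(y1,y0,-res),indexing="ij")
    uv=proj(m,np.stack([X,Y,X*0+z],-1)).astype(np.float32)
    return cv2.remap(p,uv[...,0],uv[...,1],cv2.INTER_CUBIC)
def cloud(m,d):
    v,u=np.indices(d.shape);c=np.stack([(u-m["cx"])/m["fx"]*d,(v-m["cy"])/m["fy"]*d,d],-1)
    return (c-np.array(m["t"]))@np.array(m["R"])
def plane(m,uv,z):
    ray=np.array([(uv[0]-m["cx"])/m["fx"],(uv[1]-m["cy"])/m["fy"],1])@np.array(m["R"]);o=-np.array(m["t"])@np.array(m["R"])
    return o+ray*(z-o[2])/ray[2]
E
python3 - <<'E'
from h import *
f=dict(np.load("top0.npz"));P=cloud(f,f["d"])
for uv in[(396,274),(198,250),(198,185),(195,140),(300,300),(395,253)]:print(uv,P[uv[1],uv[0]].round(4))
u0,v0=370,235
sub=P[235:315,365:430];m=(sub[...,2]>.007)&(sub[...,2]<.03)
pts=sub[m][:,:2].astype(np.float32);print(len(pts),cv2.minAreaRect(pts))
for lo,hi,nm in((.003,.015,"deck"),(.05,.07,"lowhead"),(.075,.09,"hihead")):
    q=P[115:285,150:240];k=(q[...,2]>lo)&(q[...,2]<hi);k=cv2.morphologyEx(k.astype(np.uint8),cv2.MORPH_OPEN,np.ones((3,3)))>0
    pts=q[k][:,:2].astype(np.float32);print(nm,len(pts),cv2.minAreaRect(pts),np.median(q[k][:,2]))
c=plane(f,(396,274),.014);dk=plane(f,(198,240),.006);print(c,dk)
a=ortho(f,f["p"],c[0]-.1,c[0]+.1,c[1]-.1,c[1]+.1,.014);b=ortho(f,f["p"],dk[0]-.1,dk[0]+.1,dk[1]-.1,dk[1]+.1,.006)
cv2.imwrite("pics/o.png",np.hstack([a,b]))
E
```

```text
(396, 274) [ 0.4707 -0.3151  0.0019]
(198, 250) [0.5148 0.1505 0.0061]
(198, 185) [0.6604 0.1473 0.0608]
(195, 140) [0.7613 0.1557 0.0821]
(300, 300) [ 0.4051 -0.0933 -0.0051]
(395, 253) [ 0.5187 -0.3119  0.01  ]
835 ((0.47189900279045105, -0.3130982518196106), (0.11002127826213837, 0.05736581236124039), 14.986205101013184)
deck 1053 ((0.5386635065078735, 0.15433859825134277), (0.16967196762561798, 0.09840673953294754), 1.5219489336013794) 0.005009601400069703
lowhead 2156 ((0.7152512669563293, 0.16061724722385406), (0.18572574853897095, 0.15833601355552673), 1.9873733520507812) 0.05843934996142418
hihead 3068 ((0.7473783493041992, 0.16185294091701508), (0.11542285233736038, 0.15083898603916168), 1.8191872835159302) 0.08064115719831458
[ 0.47037129 -0.31228821  0.014     ] [0.53850095 0.1519602  0.006     ]Traceback (most recent call last):
  File "<stdin>", line 12, in <module>
    return _nx.concatenate(arrs, 1, dtype=dtype, casting=casting)
           ~~~~~~~~~~~~~~~^^^^^^^^^^^^^^^^^^^^^^^^^^^^^^^^^^^^^^^
ValueError: all the input array dimensions except for the concatenation axis must match exactly, but along dimension 0, the array at index 0 has size 401 and the array at index 1 has size 400
```

Sizes check out: carrier 110×57 at (0.472,−0.313) yaw 15°; visible deck 170×98 centred (0.5387,0.1543), yaw ≈1.8°. Load spot ≈ (0.521,0.154). Move over the carrier.

Emit:
jog_arm([
  {"wz": -0.1445,"grip": 1},
  {"wz": -0.1445},
  {"wz": -0.1445},
  {"wz": -0.1445},
  {"dx": -4.1,"dy": -49.1},
  {"dx": -4.1,"dy": -49.1},
  {"dx": -4.1,"dy": -49.1},
  {"dx": -4.1,"dy": -49.1},
  {"dx": -4.1,"dy": -49.1},
  {"dx": -4.1,"dy": -49.1},
  {"dx": -4.1,"dy": -49.1},
  {"dx": -4.1,"dy": -49.1},
])

```text
$.moves[0]: bad value
```

Emit:
jog_arm([
  {"dx": -4.1,"dy": -49.1},
  {"dx": -4.1,"dy": -49.1},
  {"dx": -4.1,"dy": -49.1},
  {"dx": -4.1,"dy": -49.1},
  {"dx": -4.1,"dy": -49.1},
  {"dx": -4.1,"dy": -49.1},
  {"dx": -4.1,"dy": -49.1},
  {"dx": -4.1,"dy": -49.1},
  {"dx": -4.1,"dy": -49.1},
  {"dx": -4.1,"dy": -49.1},
  {},
  {},
])

```text
$.moves[0]: bad value
```

```bash
cat >> h.py <<'E'
def toolmove(s,target,yaw):
    "world target TCP, desired tool yaw -> dx,dy,dz mm in present tool axes, wz"
    from scipy.spatial.transform import Rotation as Ro
    R=Ro.from_euler("xyz",s["eef_rot"]).as_matrix()
    Rt=Ro.from_euler("xyz",[np.pi,0,yaw]).as_matrix()
    return ((np.array(target)-s["tcp_pos"])@R*1000).round(1),Ro.from_matrix(R.T@Rt).as_rotvec().round(4)
E
python3 - <<'E'
from workcell import r
from h import *
s=r.sense();m=r.camera_model("wrist");p,d=r.snapshot("wrist");cv2.imwrite("pics/w1.png",p)
print(s["t"],s["tcp_pos"],s["eef_rot"],s["q"])
P=cloud(m,d);k=(P[...,2]>.006)&(P[...,2]<.03)&(np.hypot(P[...,0]-.472,P[...,1]+.313)<.08)
pts=P[k][:,:2].astype(np.float32);rc=cv2.minAreaRect(pts);print(k.sum(),rc,np.percentile(P[k][:,2],[5,50,95]))
print("bench z",np.median(P[(d>0)&(np.abs(P[...,2])<.01)][:,2]))
E
```

```text
0.1 [0.17118981 0.52235397 0.21816336] [-3.14055770e+00 -9.80393645e-05  2.82480496e+00] [ 1.16939993e+00  3.51171877e-01  1.65235390e+00  1.12598667e-05
  1.13910641e+00 -8.46134771e-02]Traceback (most recent call last):
  File "<stdin>", line 6, in <module>
    return _quantile_unchecked(
        a, q, axis, out, overwrite_input, method, keepdims, weights)
    return _ureduce(a,
                    func=_quantile_ureduce_func,
    ...<5 lines>...
                    overwrite_input=overwrite_input,
                    method=method)
    r = func(a, **kwargs)
    result = _quantile(arr,
                       quantiles=q,
    ...<2 lines>...
                       out=out,
                       weights=wgt)
    slices_having_nans = np.isnan(arr[-1, ...])
                                  ~~~^^^^^^^^^
IndexError: index -1 is out of bounds for axis 0 with size 0
```

View pics/w1.png

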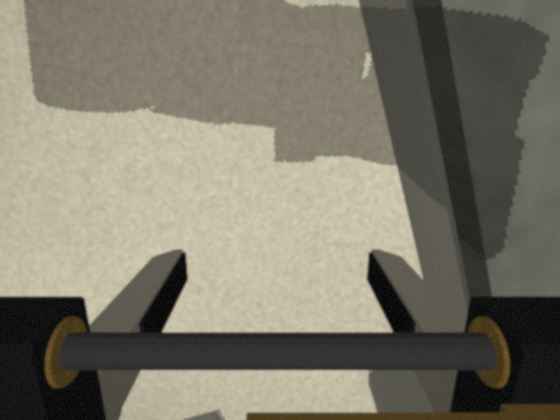

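The moves were refused, so the arm hasn't moved; this wrist view shows only bench and fingers. I'll retry with all the fields given.

Emit:
jog_arm([
  {"dx": 0,"dy": 0,"dz": 0,"wx": 0,"wy": 0,"wz": -0.1445,"grip": 1},
  {"dx": 0,"dy": 0,"dz": 0,"wx": 0,"wy": 0,"wz": -0.1445,"grip": 1},
  {"dx": 0,"dy": 0,"dz": 0,"wx": 0,"wy": 0,"wz": -0.1445,"grip": 1},
  {"dx": 0,"dy": 0,"dz": 0,"wx": 0,"wy": 0,"wz": -0.1445,"grip": 1},
  {"dx": -4.1,"dy": -49.1,"dz": 0,"wx": 0,"wy": 0,"wz": 0,"grip": 1},
  {"dx": -4.1,"dy": -49.1,"dz": 0,"wx": 0,"wy": 0,"wz": 0,"grip": 1},
  {"dx": -4.1,"dy": -49.1,"dz": 0,"wx": 0,"wy": 0,"wz": 0,"grip": 1},
  {"dx": -4.1,"dy": -49.1,"dz": 0,"wx": 0,"wy": 0,"wz": 0,"grip": 1},
])

```text
t: 0.95
tcp_pos: [0.2379, 0.3353, 0.2184]
eef_rot: [-3.141, -0.0, -2.88]
contact_force: [1.3, -0.3, 0.6]
width: 0.0931
```

Emit:
jog_arm([
  {"dx": -4.1,"dy": -49.1,"dz": 0,"wx": 0,"wy": 0,"wz": 0,"grip": 1},
  {"dx": -4.1,"dy": -49.1,"dz": 0,"wx": 0,"wy": 0,"wz": 0,"grip": 1},
  {"dx": -4.1,"dy": -49.1,"dz": 0,"wx": 0,"wy": 0,"wz": 0,"grip": 1},
  {"dx": -4.1,"dy": -49.1,"dz": 0,"wx": 0,"wy": 0,"wz": 0,"grip": 1},
  {"dx": -4.1,"dy": -49.1,"dz": 0,"wx": 0,"wy": 0,"wz": 0,"grip": 1},
  {"dx": -4.1,"dy": -49.1,"dz": 0,"wx": 0,"wy": 0,"wz": 0,"grip": 1},
  {"dx": -4.1,"dy": -49.1,"dz": 0,"wx": 0,"wy": 0,"wz": 0,"grip": 1},
  {"dx": -4.1,"dy": -49.1,"dz": 0,"wx": 0,"wy": 0,"wz": 0,"grip": 1},
  {"dx": -4.1,"dy": -49.1,"dz": 0,"wx": 0,"wy": 0,"wz": 0,"grip": 1},
  {"dx": -4.1,"dy": -49.1,"dz": 0,"wx": 0,"wy": 0,"wz": 0,"grip": 1},
  {"dx": -4.1,"dy": -49.1,"dz": 0,"wx": 0,"wy": 0,"wz": 0,"grip": 1},
  {"dx": 0,"dy": 0,"dz": 0,"wx": 0,"wy": 0,"wz": 0,"grip": 1},
])

```text
t: 2.15
tcp_pos: [0.4221, -0.1773, 0.2184]
eef_rot: [-3.141, 0.0, -2.884]
contact_force: [-0.4, 0.4, -0.2]
width: 0.0932
```

```bash
cat > look.py <<'E'
from workcell import r
from h import *
import sys
s=r.sense();m=r.camera_model("wrist");p,d=r.snapshot("wrist");cv2.imwrite(f"pics/{sys.argv[1]}.png",p)
np.savez(sys.argv[1]+".npz",p=p,d=d,**m)
print(s["t"],s["tcp_pos"],s["eef_rot"],s["q"].round(3),s["contact_force"].round(2))
P=cloud(m,d);k=(P[...,2]>.006)&(P[...,2]<.03)&(np.hypot(P[...,0]-.472,P[...,1]+.313)<.08)
if k.sum()>50:
    pts=P[k][:,:2].astype(np.float32);rc=cv2.minAreaRect(pts);print(k.sum(),rc,np.percentile(P[k][:,2],[5,50,95]))
print(toolmove(s,[.472,-.313,.12],3.403))
E
python3 look.py w2
```

```text
2.15 [ 0.42205015 -0.17727834  0.21836602] [-3.14052716e+00  2.44879867e-04 -2.88417501e+00] [-4.990e-01  1.820e-01  1.879e+00 -1.000e-03  1.080e+00 -2.327e+00] [-0.39  0.43 -0.25]
4914 ((0.4718124568462372, -0.3144665062427521), (0.11026869714260101, 0.05730464309453964), 15.591291427612305) [0.00804609 0.01003943 0.01475035]
(array([ -13.7, -143.9,   98.5]), array([-0.0011,  0.0002, -0.004 ]))
```

Emit:
jog_arm([
  {"dx": -3.5,"dy": -36.2,"dz": 10,"wx": 0,"wy": 0,"wz": -0.008,"grip": 1},
  {"dx": -3.5,"dy": -36.2,"dz": 10,"wx": 0,"wy": 0,"wz": 0,"grip": 1},
  {"dx": -3.5,"dy": -36.2,"dz": 10,"wx": 0,"wy": 0,"wz": 0,"grip": 1},
  {"dx": -3.5,"dy": -36.2,"dz": 10,"wx": 0,"wy": 0,"wz": 0,"grip": 1},
  {"dx": 0,"dy": 0,"dz": 40,"wx": 0,"wy": 0,"wz": 0,"grip": 1},
  {"dx": 0,"dy": 0,"dz": 40,"wx": 0,"wy": 0,"wz": 0,"grip": 1},
  {"dx": 0,"dy": 0,"dz": 30,"wx": 0,"wy": 0,"wz": 0,"grip": 1},
  {"dx": 0,"dy": 0,"dz": 20,"wx": 0,"wy": 0,"wz": 0,"grip": 1},
  {"dx": 0,"dy": 0,"dz": 10,"wx": 0,"wy": 0,"wz": 0,"grip": 1},
  {"dx": 0,"dy": 0,"dz": 0,"wx": 0,"wy": 0,"wz": 0,"grip": 1},
  {"dx": 0,"dy": 0,"dz": 0,"wx": 0,"wy": 0,"wz": 0,"grip": 1},
])

```text
t: 3.3
tcp_pos: [0.4732, -0.3088, 0.0396]
eef_rot: [-3.141, 0.001, -2.872]
contact_force: [1.0, 0.2, 0.3]
width: 0.0931
```

```bash
sed -i 's/\[.472,-.313,.12\],3.403/[.472,-.314,.004],3.411/' look.py; python3 look.py w3
```

```text
3.3 [ 0.47315718 -0.30882814  0.03963953] [-3.14074221e+00  6.44948888e-04 -2.87189490e+00] [-0.661  0.618  1.739  0.     0.783 -2.501] [1.   0.15 0.29]
15450 ((0.4721284806728363, -0.3145081102848053), (0.11073970794677734, 0.05632797256112099), 15.42642879486084) [0.00838822 0.01013213 0.01483147]
(array([ 2.5, -4.6, 35.6]), array([-0.0009,  0.0006,  0.0003]))
```

View pics/w3.png

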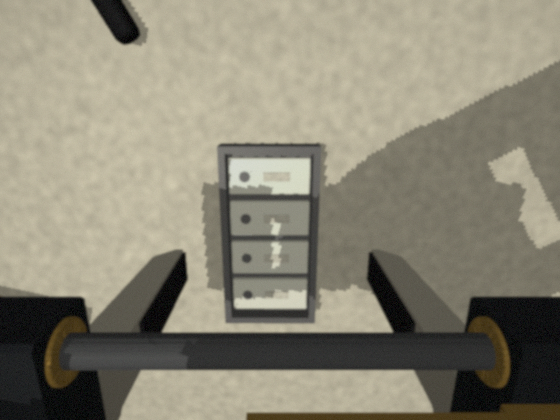

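The carrier (columns 218–322, rows 145–322) lies squarely between the fingers. Descend and grip.

Emit:
jog_arm([
  {"dx": 2.5,"dy": -4.8,"dz": 15,"wx": 0,"wy": 0,"wz": 0,"grip": 1},
  {"dx": 0,"dy": 0,"dz": 14,"wx": 0,"wy": 0,"wz": 0,"grip": 1},
  {"dx": 0,"dy": 0,"dz": 6.5,"wx": 0,"wy": 0,"wz": 0,"grip": 1},
  {"dx": 0,"dy": 0,"dz": 0,"wx": 0,"wy": 0,"wz": 0,"grip": -1},
  {"dx": 0,"dy": 0,"dz": 0,"wx": 0,"wy": 0,"wz": 0,"grip": -1},
  {"dx": 0,"dy": 0,"dz": 0,"wx": 0,"wy": 0,"wz": 0,"grip": -1},
  {"dx": 0,"dy": 0,"dz": 0,"wx": 0,"wy": 0,"wz": 0,"grip": -1},
  {"dx": 0,"dy": 0,"dz": 0,"wx": 0,"wy": 0,"wz": 0,"grip": -1},
  {"dx": 0,"dy": 0,"dz": 0,"wx": 0,"wy": 0,"wz": 0,"grip": -1},
  {"dx": 0,"dy": 0,"dz": 0,"wx": 0,"wy": 0,"wz": 0,"grip": -1},
], squeeze=20)

```text
t: 4.35
tcp_pos: [0.4717, -0.3143, 0.0034]
eef_rot: [-3.141, 0.0, -2.872]
contact_force: [-0.2, 0.8, 2.8]
width: 0.0558
```

Emit:
jog_arm([
  {"dx": 0,"dy": 0,"dz": -20,"wx": 0,"wy": 0,"wz": 0,"grip": -1},
  {"dx": 0,"dy": 0,"dz": -40,"wx": 0,"wy": 0,"wz": 0,"grip": -1},
  {"dx": 0,"dy": 0,"dz": -40,"wx": 0,"wy": 0,"wz": 0.079,"grip": -1},
  {"dx": 0,"dy": 0,"dz": -20,"wx": 0,"wy": 0,"wz": 0.079,"grip": -1},
  {"dx": 0,"dy": 0,"dz": 0,"wx": 0,"wy": 0,"wz": 0.078,"grip": -1},
  {"dx": -5,"dy": 35,"dz": 0,"wx": 0,"wy": 0,"wz": 0,"grip": -1},
  {"dx": -5,"dy": 35,"dz": 0,"wx": 0,"wy": 0,"wz": 0,"grip": -1},
  {"dx": -5,"dy": 35,"dz": 0,"wx": 0,"wy": 0,"wz": 0,"grip": -1},
  {"dx": -5,"dy": 35,"dz": 0,"wx": 0,"wy": 0,"wz": 0,"grip": -1},
  {"dx": -5,"dy": 35,"dz": 0,"wx": 0,"wy": 0,"wz": 0,"grip": -1},
  {"dx": -5,"dy": 35,"dz": 0,"wx": 0,"wy": 0,"wz": 0,"grip": -1},
  {"dx": -5,"dy": 35,"dz": 0,"wx": 0,"wy": 0,"wz": 0,"grip": -1},
])

```text
t: 5.55
tcp_pos: [0.498, -0.0668, 0.1229]
eef_rot: [3.141, -0.001, -3.108]
contact_force: [1.3, -0.6, -2.7]
width: 0.0558
```

Emit:
jog_arm([
  {"dx": -5,"dy": 35,"dz": 0,"wx": 0,"wy": 0,"wz": 0,"grip": -1},
  {"dx": -5,"dy": 35,"dz": 0,"wx": 0,"wy": 0,"wz": 0,"grip": -1},
  {"dx": -5,"dy": 35,"dz": 0,"wx": 0,"wy": 0,"wz": 0,"grip": -1},
  {"dx": -5,"dy": 35,"dz": 0,"wx": 0,"wy": 0,"wz": 0,"grip": -1},
  {"dx": 0,"dy": 0,"dz": 0,"wx": 0,"wy": 0,"wz": 0,"grip": -1},
  {"dx": 0,"dy": 0,"dz": 0,"wx": 0,"wy": 0,"wz": 0,"grip": -1},
])

```text
t: 6.15
tcp_pos: [0.5134, 0.0727, 0.1228]
eef_rot: [-3.141, -0.001, -3.107]
contact_force: [0.3, -0.1, -2.6]
width: 0.0555
```

```bash
cat > look2.py <<'E'
from workcell import r
from h import *
import sys
s=r.sense();m=r.camera_model("wrist");p,d=r.snapshot("wrist");cv2.imwrite(f"pics/{sys.argv[1]}.png",p)
np.savez(sys.argv[1]+".npz",p=p,d=d,**m)
print(s["t"],s["tcp_pos"],s["eef_rot"],s["q"].round(3),s["contact_force"].round(2))
print(toolmove(s,[.521,.154,.05],np.pi+.033))
P=cloud(m,d)
k=(P[...,2]>.003)&(P[...,2]<.012)&(d>0);k=cv2.morphologyEx(k.astype(np.uint8),cv2.MORPH_OPEN,np.ones((5,5)))
n,l,st,c=cv2.connectedComponentsWithStats(k);i=1+st[1:,4].argmax();print(st[i])
print(cv2.minAreaRect(P[l==i][:,:2].astype(np.float32)),np.median(P[l==i][:,2]))
E
python3 look2.py w4
```

```text
6.15 [0.51335461 0.07269618 0.12280628] [-3.14137214e+00 -7.83554471e-04 -3.10680011e+00] [ 0.051  0.419  1.82  -0.     0.903 -1.554] [ 0.3  -0.13 -2.57]
(array([-10.5,  81. ,  72.8]), array([-0.0002, -0.0008,  0.0018]))
[  315   131   127   167 13923]
((0.5262210369110107, 0.1540926694869995), (0.1480344831943512, 0.09970778971910477), 3.3794057369232178) 0.006367160174465428
```

View pics/w4.png

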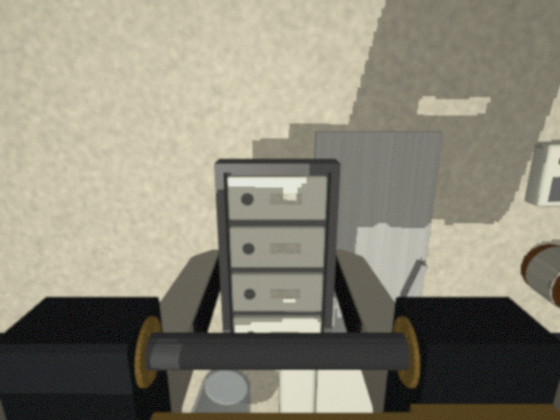

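The wrist view shows the held carrier (217–339 px) and the deck (front edge row 131, columns 315–440). Fit the deck edges.

Run:
```python
from h import *
f=dict(np.load("w4.npz"));g=cv2.GaussianBlur(cv2.cvtColor(f["p"],cv2.COLOR_BGR2GRAY),(3,3),0).astype(float)
P=cloud(f,f["d"]);k=(P[...,2]>.003)&(P[...,2]<.012)
def fit(uv,name,ax):
    W=np.array([plane(f,u,.006) for u in uv]);l=cv2.fitLine(W[:,:2].astype(np.float32),cv2.DIST_HUBER,0,.001,.001).ravel()
    print(name,np.degrees(np.arctan2(l[1],l[0])).round(2),l[2:],len(uv));return l
R=[];L=[]
for v in range(140,290):
    c=np.where(k[v,400:470])[0]
    if len(c):R.append((400+c.max()+.5,v))
for v in range(136,158):
    c=np.where(k[v,300:330])[0]
    if len(c):L.append((300+c.min()-.5,v))
F=[]
for u in range(320,436):
    c=np.where(k[110:150,u])[0]
    if len(c):F.append((u,110+c.min()-.5))
r_=fit(R,"right",0);l_=fit(L,"left",0);f_=fit(F,"front",1)
# perpendicular width at left
n=np.array([-r_[1],r_[0]]);print("width",(l_[2:]-r_[2:])@n)
t=dict(np.load("top0.npz"));T=cloud(t,t["d"])
# head side edges / high top from top cam
for lo,hi in((.05,.07),(.075,.09)):
    q=(T[...,2]>lo)&(T[...,2]<hi);q[:, :150]=0;q[:,240:]=0;q[:115]=0;q[285:]=0
    for side in(0,1):
        pts=[]
        for v in range(130,200):
            c=np.where(q[v])[0]
            if len(c)>40:pts.append(T[v,c[-1] if side else c[0]][:2])
        if len(pts)<5:continue
        l=cv2.fitLine(np.array(pts,np.float32),cv2.DIST_HUBER,0,.001,.001).ravel();print(lo,side,np.degrees(np.arctan(l[1]/l[0])),l[2:],len(pts))
```

```text
right 1.98 [0.49809375 0.20154989] 150
left 3.81 [0.46509472 0.10035565] 22
front -87.84 [0.45268422 0.14784974] 116
width -0.09999087
0.05 0 1.2803398 [0.65712106 0.23594151] 28
0.05 1 1.6268421 [0.6616736  0.08045651] 28
0.075 0 2.537327 [0.74018335 0.23447874] 41
0.075 1 0.9923282 [0.7480464 0.0877599] 41
```

Deck width fits at 100.0 mm, yaw 2.0°; load spot ≈ (0.520, 0.1525). Go over it and lower to near contact.

Emit:
jog_arm([
  {"dx": -3.2,"dy": 26.5,"dz": 0,"wx": 0,"wy": 0,"wz": 0,"grip": -1},
  {"dx": -3.2,"dy": 26.5,"dz": 0,"wx": 0,"wy": 0,"wz": 0,"grip": -1},
  {"dx": -3.1,"dy": 26.5,"dz": 0,"wx": 0,"wy": 0,"wz": 0,"grip": -1},
  {"dx": 0,"dy": 0,"dz": 0,"wx": 0,"wy": 0,"wz": 0,"grip": -1},
  {"dx": 0,"dy": 0,"dz": 40,"wx": 0,"wy": 0,"wz": 0,"grip": -1},
  {"dx": 0,"dy": 0,"dz": 35,"wx": 0,"wy": 0,"wz": 0,"grip": -1},
  {"dx": 0,"dy": 0,"dz": 20,"wx": 0,"wy": 0,"wz": 0,"grip": -1},
  {"dx": 0,"dy": 0,"dz": 10,"wx": 0,"wy": 0,"wz": 0,"grip": -1},
  {"dx": 0,"dy": 0,"dz": 0,"wx": 0,"wy": 0,"wz": 0,"grip": -1},
  {"dx": 0,"dy": 0,"dz": 0,"wx": 0,"wy": 0,"wz": 0,"grip": -1},
])

```text
t: 7.2
tcp_pos: [0.5212, 0.1516, 0.019]
eef_rot: [3.141, 0.001, -3.109]
contact_force: [-0.3, 0.1, -2.1]
width: 0.0556
```

```bash
python3 - <<'E'
from workcell import r
from h import *
s=r.sense();print(s["tcp_pos"],s["eef_rot"],s["contact_force"]);print(toolmove(s,[.520,.1525,.0094],np.pi+.035))
E
python3 look2.py w5
```

```text
[0.52121789 0.15164003 0.01902073] [ 3.14145871e+00  1.12880279e-03 -3.10905977e+00] [-0.34132729  0.0570792  -2.14136493]
(array([1.2, 0.9, 9.6]), array([ 0.0001,  0.0011, -0.0025]))
7.2 [0.52121789 0.15164003 0.01902073] [ 3.14145871e+00  1.12880279e-03 -3.10905977e+00] [ 0.197  0.624  1.804 -0.     0.713 -1.406] [-0.34  0.06 -2.14]
(array([  0.1,   2.4, -31. ]), array([ 0.0001,  0.0011, -0.0005]))
[  179   127   201   133 12255]
((0.48894715309143066, 0.1514272838830948), (0.0714009553194046, 0.10046221315860748), 2.11750864982605) 0.006339096573682505
```

View pics/w5.png

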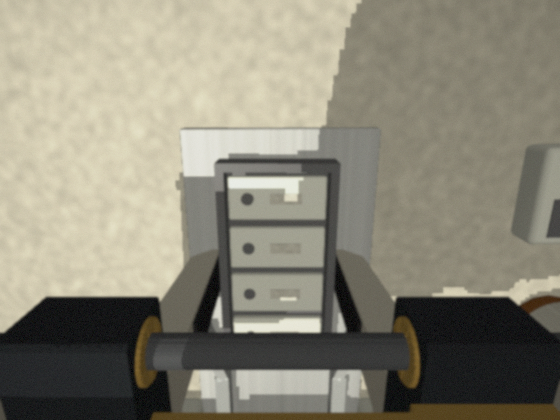

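The view shows the carrier (217–339 px) centred over the deck (182–378 px at front edge), parallel to it. Deck mid-line at x=0.521 is y=0.1525. Lower the last 9.5 mm and release.

Emit:
jog_arm([
  {"dx": 1,"dy": 0.9,"dz": 4,"wx": 0,"wy": 0,"wz": -0.002,"grip": -1},
  {"dx": 0,"dy": 0,"dz": 3,"wx": 0,"wy": 0,"wz": 0,"grip": -1},
  {"dx": 0,"dy": 0,"dz": 1.5,"wx": 0,"wy": 0,"wz": 0,"grip": -1},
  {"dx": 0,"dy": 0,"dz": 0.8,"wx": 0,"wy": 0,"wz": 0,"grip": -1},
  {"dx": 0,"dy": 0,"dz": 0,"wx": 0,"wy": 0,"wz": 0,"grip": -1},
  {"dx": 0,"dy": 0,"dz": 0,"wx": 0,"wy": 0,"wz": 0,"grip": -1},
])

```text
t: 7.85
tcp_pos: [0.5199, 0.1531, 0.0094]
eef_rot: [3.142, 0.001, -3.106]
contact_force: [-2.0, -0.4, 4.3]
width: 0.0557
```

Set down. Release, lift, back off behind the tail and shut the fingers.

Emit:
jog_arm([
  {"dx": 0,"dy": 0,"dz": -0.5,"wx": 0,"wy": 0,"wz": 0,"grip": 0.6},
  {"dx": 0,"dy": 0,"dz": 0,"wx": 0,"wy": 0,"wz": 0,"grip": 0.6},
  {"dx": 0,"dy": 0,"dz": 0,"wx": 0,"wy": 0,"wz": 0,"grip": 0.6},
  {"dx": 0,"dy": 0,"dz": 0,"wx": 0,"wy": 0,"wz": 0,"grip": 0.6},
  {"dx": 0,"dy": 0,"dz": -20,"wx": 0,"wy": 0,"wz": 0,"grip": 0.6},
  {"dx": 0,"dy": 0,"dz": -30,"wx": 0,"wy": 0,"wz": 0,"grip": 0.6},
  {"dx": 30,"dy": 0,"dz": -10,"wx": 0,"wy": 0,"wz": 0,"grip": -1},
  {"dx": 30,"dy": 0,"dz": 0,"wx": 0,"wy": 0,"wz": 0,"grip": -1},
  {"dx": 25,"dy": 0,"dz": 0,"wx": 0,"wy": 0,"wz": 0,"grip": -1},
  {"dx": 0,"dy": 0,"dz": 0,"wx": 0,"wy": 0,"wz": 0,"grip": -1},
  {"dx": 0,"dy": 0,"dz": 0,"wx": 0,"wy": 0,"wz": 0,"grip": -1},
  {"dx": 0,"dy": 0,"dz": 0,"wx": 0,"wy": 0,"wz": 0,"grip": -1},
])

```text
t: 9.05
tcp_pos: [0.4357, 0.1501, 0.0695]
eef_rot: [3.141, 0.001, -3.107]
contact_force: [-0.9, 0.2, 0.5]
width: 0.0309
```

Run:
```python
from workcell import r
from h import *
s=r.sense();print(s["t"],s["tcp_pos"],s["eef_rot"],s["contact_force"].round(2),s["width"])
m=r.camera_model("top");p,d=r.snapshot("top");np.savez("top1.npz",p=p,d=d,**m)
cv2.imwrite("pics/o1.png",ortho(m,p,.40,.68,.05,.26,.013)) 
P=cloud(m,d);k=(P[...,2]>.0095)&(P[...,2]<.03)&(abs(P[...,0]-.52)<.075)&(abs(P[...,1]-.153)<.04)
print(k.sum(),cv2.minAreaRect(P[k][:,:2].astype(np.float32)))
ca,sa=np.cos(.035),np.sin(.035)
L=np.array([.5200,.1525])
tgt=L+(-.075)*np.array([ca,sa]);print(tgt,toolmove(s,[*tgt,.010],np.pi+.035))
```

```text
9.05 [0.43572455 0.15012342 0.06946856] [ 3.14137927e+00  1.08594349e-03 -3.10652767e+00] [-0.85  0.15  0.51] 0.0308620912706999
918 ((0.5332658290863037, 0.1534164696931839), (0.0798000618815422, 0.12078174203634262), 89.37571716308594)
[0.44504593 0.14987554] (array([-9.2, -0.6, 59.5]), array([0.0002, 0.0011, 0.0001]))
```

View pics/o1.png

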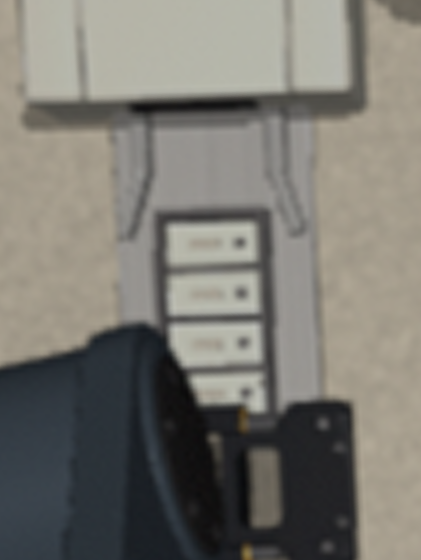

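The rectified view shows the carrier (columns 157–270, front edge row 211) flat on the deck and lined up with the rails (inner edges ≈150–264 at the narrow part, ~1 mm offset, flares cover it). Finish shutting, then descend behind the tail.

Emit:
jog_arm([
  {"dx": 0,"dy": 0,"dz": 0,"wx": 0,"wy": 0,"wz": 0,"grip": -1},
  {"dx": 0,"dy": 0,"dz": 0,"wx": 0,"wy": 0,"wz": 0,"grip": -1},
  {"dx": 0,"dy": 0,"dz": 0,"wx": 0,"wy": 0,"wz": 0,"grip": -1},
  {"dx": -1,"dy": 0,"dz": 30,"wx": 0,"wy": 0,"wz": 0,"grip": -1},
  {"dx": -5,"dy": 0,"dz": 20,"wx": 0,"wy": 0,"wz": 0,"grip": -1},
  {"dx": -3,"dy": 0,"dz": 8.5,"wx": 0,"wy": 0,"wz": 0,"grip": -1},
  {"dx": 0,"dy": 0,"dz": 0,"wx": 0,"wy": 0,"wz": 0,"grip": -1},
  {"dx": 0,"dy": 0,"dz": 0,"wx": 0,"wy": 0,"wz": 0,"grip": -1},
])

```text
t: 9.9
tcp_pos: [0.4438, 0.1504, 0.0113]
eef_rot: [3.142, 0.0, -3.106]
contact_force: [0.7, 0.2, 0.3]
width: 0.0001
```

Emit:
jog_arm([
  {"dx": -4,"dy": 0,"dz": 0,"wx": 0,"wy": 0,"wz": 0,"grip": -1},
  {"dx": -4,"dy": 0,"dz": 0,"wx": 0,"wy": 0,"wz": 0,"grip": -1},
  {"dx": -3,"dy": 0,"dz": 0,"wx": 0,"wy": 0,"wz": 0,"grip": -1},
  {"dx": -3,"dy": 0,"dz": 0,"wx": 0,"wy": 0,"wz": 0,"grip": -1},
  {"dx": -3,"dy": 0,"dz": 0,"wx": 0,"wy": 0,"wz": 0,"grip": -1},
  {"dx": -4,"dy": 0,"dz": 0,"wx": 0,"wy": 0,"wz": 0,"grip": -1},
  {"dx": -4,"dy": 0,"dz": 0,"wx": 0,"wy": 0,"wz": 0,"grip": -1},
  {"dx": -4,"dy": 0,"dz": 0,"wx": 0,"wy": 0,"wz": 0,"grip": -1},
  {"dx": -4,"dy": 0,"dz": 0,"wx": 0,"wy": 0,"wz": 0,"grip": -1},
  {"dx": -4,"dy": 0,"dz": 0,"wx": 0,"wy": 0,"wz": 0,"grip": -1},
  {"dx": -4,"dy": 0,"dz": 0,"wx": 0,"wy": 0,"wz": 0,"grip": -1},
  {"dx": -4,"dy": 0,"dz": 0,"wx": 0,"wy": 0,"wz": 0,"grip": -1},
])

```text
t: 11.1
tcp_pos: [0.4889, 0.1519, 0.0108]
eef_rot: [-3.142, -0.0, -3.106]
contact_force: [-0.5, 0.3, 0.1]
width: 0.0004
```

Emit:
jog_arm([
  {"dx": -4,"dy": 0,"dz": 0,"wx": 0,"wy": 0,"wz": 0,"grip": -1},
  {"dx": -4,"dy": 0,"dz": 0,"wx": 0,"wy": 0,"wz": 0,"grip": -1},
  {"dx": -4,"dy": 0,"dz": 0,"wx": 0,"wy": 0,"wz": 0,"grip": -1},
  {"dx": -4,"dy": 0,"dz": 0,"wx": 0,"wy": 0,"wz": 0,"grip": -1},
  {"dx": -4,"dy": 0,"dz": 0,"wx": 0,"wy": 0,"wz": 0,"grip": -1},
  {"dx": -4,"dy": 0,"dz": 0,"wx": 0,"wy": 0,"wz": 0,"grip": -1},
  {"dx": -4,"dy": 0,"dz": 0,"wx": 0,"wy": 0,"wz": 0,"grip": -1},
  {"dx": -4,"dy": 0,"dz": 0,"wx": 0,"wy": 0,"wz": 0,"grip": -1},
  {"dx": 0,"dy": 0,"dz": 0,"wx": 0,"wy": 0,"wz": 0,"grip": -1},
])

```text
t: 12.0
tcp_pos: [0.5212, 0.1531, 0.0109]
eef_rot: [3.141, 0.001, -3.107]
contact_force: [-0.4, 0.1, 0.3]
width: 0.0004
```

Run:
```python
from workcell import r
from h import *
s=r.sense();print(s["t"],s["tcp_pos"],s["eef_rot"],s["contact_force"].round(2),s["width"])
m=r.camera_model("top");p,d=r.snapshot("top");np.savez("top2.npz",p=p,d=d,**m)
cv2.imwrite("pics/o2.png",ortho(m,p,.40,.68,.05,.26,.013))
```

```text
12.0 [0.52120935 0.15305686 0.01091057] [ 3.14148162e+00  7.59675626e-04 -3.10654284e+00] [-0.44  0.14  0.27] 0.00041727679409982236
```

View pics/o2.png

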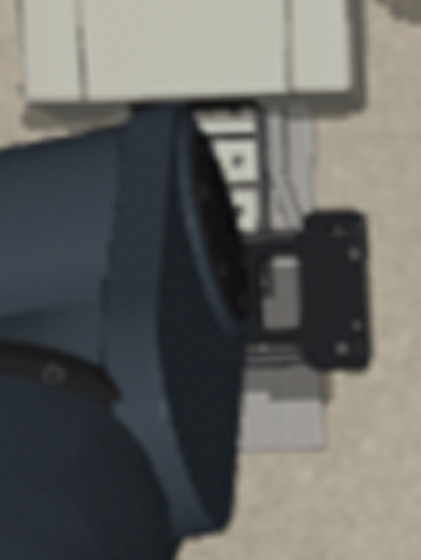

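The carrier is entering between the rails. Continue to just before the earliest contact point.

Emit:
jog_arm([
  {"dx": -4,"dy": 0,"dz": 0,"wx": 0,"wy": 0,"wz": 0,"grip": -1},
  {"dx": -4,"dy": 0,"dz": 0,"wx": 0,"wy": 0,"wz": 0,"grip": -1},
  {"dx": -4,"dy": 0,"dz": 0,"wx": 0,"wy": 0,"wz": 0,"grip": -1},
  {"dx": -4,"dy": 0,"dz": 0,"wx": 0,"wy": 0,"wz": 0,"grip": -1},
  {"dx": -4,"dy": 0,"dz": 0,"wx": 0,"wy": 0,"wz": 0,"grip": -1},
  {"dx": -4,"dy": 0,"dz": 0,"wx": 0,"wy": 0,"wz": 0,"grip": -1},
  {"dx": -4,"dy": 0,"dz": 0,"wx": 0,"wy": 0,"wz": 0,"grip": -1},
  {"dx": -4,"dy": 0,"dz": 0,"wx": 0,"wy": 0,"wz": 0,"grip": -1},
  {"dx": -4,"dy": 0,"dz": 0,"wx": 0,"wy": 0,"wz": 0,"grip": -1},
  {"dx": 0,"dy": 0,"dz": 0,"wx": 0,"wy": 0,"wz": 0,"grip": -1},
])

```text
t: 13.05
tcp_pos: [0.5572, 0.1543, 0.0109]
eef_rot: [3.142, 0.001, -3.107]
contact_force: [0.1, -0.9, -0.5]
width: 0.0006
```

Emit:
jog_arm([
  {"dx": -1,"dy": 0,"dz": 0,"wx": 0,"wy": 0,"wz": 0,"grip": -1},
  {"dx": -1,"dy": 0,"dz": 0,"wx": 0,"wy": 0,"wz": 0,"grip": -1},
  {"dx": -1,"dy": 0,"dz": 0,"wx": 0,"wy": 0,"wz": 0,"grip": -1},
  {"dx": -1,"dy": 0,"dz": 0,"wx": 0,"wy": 0,"wz": 0,"grip": -1},
])

```text
t: 13.45
tcp_pos: [0.5605, 0.1544, 0.0108]
eef_rot: [-3.142, -0.0, -3.106]
contact_force: [-0.3, -0.5, -0.4]
width: 0.0005
```

Emit:
jog_arm([
  {"dx": -1,"dy": 0,"dz": 0,"wx": 0,"wy": 0,"wz": 0,"grip": -1},
  {"dx": -1,"dy": 0,"dz": 0,"wx": 0,"wy": 0,"wz": 0,"grip": -1},
])

```text
t: 13.65
tcp_pos: [0.5625, 0.1545, 0.0108]
eef_rot: [-3.142, -0.0, -3.106]
contact_force: [-1.2, 0.9, 0.3]
width: 0.0003
```

```bash
cat > f.py <<'E'
from workcell import r
import numpy as np
s=r.sense();F=[s["contact_force"]]
for i in range(4):
    r.snapshot("top");F.append(r.sense()["contact_force"])
F=np.array(F);u=np.array([np.cos(.035),np.sin(.035),0]);print(s["t"],s["tcp_pos"].round(4),"push",(-(F@u)).round(2),"mean",(-(F@u)).mean().round(2),"z",F[:,2].mean().round(2))
E
python3 f.py
```

```text
13.65 [0.5625 0.1545 0.0108] push [ 1.13  0.26  0.5  -0.36 -0.05] mean 0.3 z 0.1
```

Emit:
jog_arm([
  {"dx": -0.5,"dy": 0,"dz": 0,"wx": 0,"wy": 0,"wz": 0,"grip": -1},
  {"dx": -0.5,"dy": 0,"dz": 0,"wx": 0,"wy": 0,"wz": 0,"grip": -1},
  {"dx": -0.5,"dy": 0,"dz": 0,"wx": 0,"wy": 0,"wz": 0,"grip": -1},
  {"dx": -0.5,"dy": 0,"dz": 0,"wx": 0,"wy": 0,"wz": 0,"grip": -1},
])

```text
t: 14.25
tcp_pos: [0.5645, 0.1546, 0.0108]
eef_rot: [-3.142, -0.0, -3.106]
contact_force: [-0.7, -0.2, -0.2]
width: 0.0006
```

Emit:
jog_arm([
  {"dx": -0.5,"dy": 0,"dz": 0,"wx": 0,"wy": 0,"wz": 0,"grip": -1},
  {"dx": -0.5,"dy": 0,"dz": 0,"wx": 0,"wy": 0,"wz": 0,"grip": -1},
  {"dx": -0.5,"dy": 0,"dz": 0,"wx": 0,"wy": 0,"wz": 0,"grip": -1},
  {"dx": -0.5,"dy": 0,"dz": 0,"wx": 0,"wy": 0,"wz": 0,"grip": -1},
])

```text
t: 14.65
tcp_pos: [0.5665, 0.1546, 0.0108]
eef_rot: [-3.142, -0.0, -3.106]
contact_force: [-1.5, 0.7, 0.8]
width: 0.0007
```

Emit:
jog_arm([
  {"dx": -0.5,"dy": 0,"dz": 0,"wx": 0,"wy": 0,"wz": 0,"grip": -1},
  {"dx": -0.5,"dy": 0,"dz": 0,"wx": 0,"wy": 0,"wz": 0,"grip": -1},
  {"dx": -0.5,"dy": 0,"dz": 0,"wx": 0,"wy": 0,"wz": 0,"grip": -1},
  {"dx": -0.5,"dy": 0,"dz": 0,"wx": 0,"wy": 0,"wz": 0,"grip": -1},
])

```text
t: 15.05
tcp_pos: [0.5681, 0.1546, 0.0107]
eef_rot: [-3.141, -0.001, -3.106]
contact_force: [-4.3, -0.7, 2.1]
width: 0.0005
```

```bash
python3 f.py
```

```text
15.05 [0.5681 0.1546 0.0107] push [4.33 2.5  3.76 4.37 3.51] mean 3.69 z 1.85
```

Force is rising near the earliest possible contact point. Continue in small steps and check the slope (expect ~4 N/mm).

Emit:
jog_arm([
  {"dx": -0.5,"dy": 0,"dz": 0,"wx": 0,"wy": 0,"wz": 0,"grip": -1},
  {"dx": 0,"dy": 0,"dz": 0,"wx": 0,"wy": 0,"wz": 0,"grip": -1},
])

```text
t: 15.45
tcp_pos: [0.5686, 0.1547, 0.0107]
eef_rot: [-3.141, -0.001, -3.106]
contact_force: [-5.3, -0.9, 2.5]
width: 0.0002
```

```bash
python3 f.py
```

```text
15.45 [0.5686 0.1547 0.0107] push [5.28 5.   3.86 5.62 4.81] mean 4.91 z 2.69
```

Emit:
jog_arm([
  {"dx": 0,"dy": 0,"dz": -0.3,"wx": 0,"wy": 0,"wz": 0,"grip": -1},
  {"dx": -0.5,"dy": 0,"dz": 0,"wx": 0,"wy": 0,"wz": 0,"grip": -1},
  {"dx": 0,"dy": 0,"dz": 0,"wx": 0,"wy": 0,"wz": 0,"grip": -1},
])

```text
t: 15.95
tcp_pos: [0.5689, 0.1547, 0.0107]
eef_rot: [-3.141, -0.002, -3.106]
contact_force: [-5.6, -0.3, 0.2]
width: 0.0004
```

```bash
python3 f.py
```

```text
15.95 [0.5689 0.1547 0.0107] push [5.66 6.05 6.86 6.   4.96] mean 5.91 z -0.18
```

Emit:
jog_arm([
  {"dx": -0.5,"dy": 0,"dz": 0,"wx": 0,"wy": 0,"wz": 0,"grip": -1},
  {"dx": -0.5,"dy": 0,"dz": -0.1,"wx": 0,"wy": 0,"wz": 0,"grip": -1},
  {"dx": 0,"dy": 0,"dz": 0,"wx": 0,"wy": 0,"wz": 0,"grip": -1},
])

```text
t: 16.45
tcp_pos: [0.5694, 0.1547, 0.0107]
eef_rot: [-3.141, -0.003, -3.106]
contact_force: [-7.9, -0.1, 0.8]
width: 0.0003
```

```bash
python3 f.py
```

```text
16.45 [0.5694 0.1547 0.0107] push [7.86 8.54 8.24 7.86 7.55] mean 8.01 z 0.58
```

Emit:
jog_arm([
  {"dx": -0.4,"dy": 0,"dz": 0,"wx": 0,"wy": 0,"wz": 0,"grip": -1},
  {"dx": 0,"dy": 0,"dz": 0,"wx": 0,"wy": 0,"wz": 0,"grip": -1},
])

```text
t: 16.85
tcp_pos: [0.5695, 0.1547, 0.0107]
eef_rot: [-3.141, -0.003, -3.106]
contact_force: [-8.1, -0.4, 1.9]
width: 0.0003
```

```bash
python3 f.py
```

```text
16.85 [0.5695 0.1547 0.0107] push [8.15 9.02 9.19 7.99 8.46] mean 8.56 z 2.09
```

About 8.6 N at the finger (≈7.5–8 N on the stop after friction). Back off slowly, then lift clear.

Emit:
jog_arm([
  {"dx": 1,"dy": 0,"dz": 0,"wx": 0,"wy": 0,"wz": 0,"grip": -1},
  {"dx": 1,"dy": 0,"dz": 0,"wx": 0,"wy": 0,"wz": 0,"grip": -1},
  {"dx": 2,"dy": 0,"dz": 0,"wx": 0,"wy": 0,"wz": 0,"grip": -1},
  {"dx": 10,"dy": 0,"dz": 0,"wx": 0,"wy": 0,"wz": 0,"grip": -1},
  {"dx": 20,"dy": 0,"dz": 0,"wx": 0,"wy": 0,"wz": 0,"grip": -1},
  {"dx": 20,"dy": 0,"dz": -20,"wx": 0,"wy": 0,"wz": 0,"grip": -1},
  {"dx": 20,"dy": 0,"dz": -40,"wx": 0,"wy": 0,"wz": 0,"grip": -1},
  {"dx": 30,"dy": 0,"dz": -40,"wx": 0,"wy": 0,"wz": 0,"grip": -1},
  {"dx": 30,"dy": 0,"dz": -40,"wx": 0,"wy": 0,"wz": 0,"grip": -1},
  {"dx": 30,"dy": 0,"dz": 0,"wx": 0,"wy": 0,"wz": 0,"grip": -1},
  {"dx": 30,"dy": 0,"dz": 0,"wx": 0,"wy": 0,"wz": 0,"grip": -1},
  {"dx": 0,"dy": 0,"dz": 0,"wx": 0,"wy": 0,"wz": 0,"grip": -1},
])

```text
t: 18.25
tcp_pos: [0.3743, 0.1478, 0.1515]
eef_rot: [3.141, 0.0, -3.106]
contact_force: [-0.1, -0.0, 0.3]
width: 0.0001
```

Run:
```python
from workcell import r
from h import *
s=r.sense();print(s["t"],s["tcp_pos"],s["contact_force"].round(2))
m=r.camera_model("top");p,d=r.snapshot("top")
q,_=r.snapshot("wrist")
a=ortho(m,p,.44,.68,.05,.26,.02)
cv2.imwrite("pics/o3.png",np.hstack([a[:400],cv2.resize(p,(370,278))[:278] if 0 else cv2.copyMakeBorder(cv2.resize(p,(370,278)),0,a[:400].shape[0]-278,0,0,cv2.BORDER_CONSTANT)]))
```

```text
18.25 [0.37428054 0.14778951 0.15153033] [-0.1  -0.01  0.27]
```

View pics/o3.png

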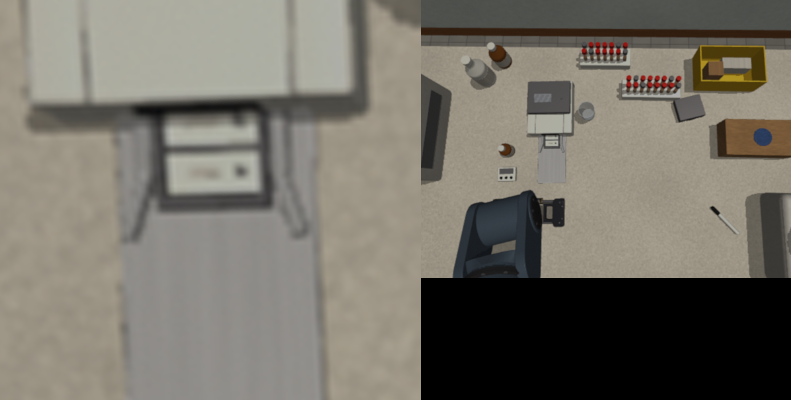

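The carrier's tail is at row 208 (x≈0.576), between the rails and straight. The finger face stopped at ≈0.577, so it hasn't sprung back. The other objects are in place.

```bash
python3 -c "
from workcell import r
print(r.job_done())"
```

```text
the job is handed in; nothing more can be done
None
```

I picked up the carrier, laid it flat on the loading deck in line with the guide rails, and pushed it from behind into the tunnel until it met the sprung stop. I seated it there, backed the arm clear and handed the job in at about 18 s of the 72 s allowed.

- **Contact:** the force began to rise with the tail about 47 mm outside the mouth. That is at the early end of the 18–48 mm range given, and nothing resisted before it.
- **Seating push:** the last push averaged 8.6 N at the fingers, with single readings up to 9.2 N. I put this at roughly 7.5–8 N on the stop, assuming about 1 N of sliding friction, which I could not measure separately. The force rose about 3 N per mm of measured travel, against the 4 N per mm given for the nose, within the noise of readings that vary by about 1 N.
- **Bearing down:** the fingers also pressed down on the carrier by about 2–3 N at two points while seating it. I eased this once, but it was back to about 2 N at the last reading.
- **Last picture:** the tail is at about x = 0.576 m, where the fingers left it (about 0.577 m), so it did not spring back. The carrier is straight between the rails, and the rest of the bench looks undisturbed.
- **Other issues:** the first two move calls were refused for missing fields, and nothing moved. The two cameras disagreed by about 1.5 mm on the deck's mid-line. I set the carrier down within about 1 mm of it, well inside the rail flare.

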